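# Shift the bench gearbox from reverse into its yellow gear

## Robot

A 6-joint arm with a two-finger parallel gripper is mounted at the origin on a cart in front of the work surface, level with it; the furniture and walls round the work are solid. World frame = base frame: x ahead of the robot, y to its left, z up, the work surface at z = 0. Lengths are in m, angles in rad, forces in N, time in s.
With the tool pointing down it reaches from about 0.3 to 0.875 m from the base axis. Payload 6.4 kg.
Tool frame: the origin (TCP) lies between the finger pads; the fingertips stand ahead of it and the grasp point (between the pads) lies 11 mm behind it (ctrl.tips_ahead is the z of the fingertips in the tool frame, in m); z points along the fingers, y is the line along which they close (so a half turn about z gives the same grasp; the last joint's range is limited). The gripper opens to 85 mm and grips with 20 to 120 N. Pads are 22 mm wide; open, the fingers measure 114 mm over their backs; the gripper's body (76 mm by 85 mm) begins 54 mm behind the grasp point. The pads swing forward as they close: fully open they stand 13 mm farther back than shut.
Start: joints at [-1.413, 0.181, 1.607, -0, 1.354, -0.206], TCP at [0.205, -0.537, 0.239] pointing down, gripper open.
Joint ranges: [-2.99, 2.99], [-0.89, 2.07], [0.3, 2.58], [-1.14, 4.28], [0, 2.63], [-3.12, 3.12]. Speed limits (rad/s): [2.57, 2.57, 3.01, 3.14, 3.14, 3.14].

## Interface

Orientations are given as a unit quaternion [x, y, z, w].
In Python, from station import ctrl gives the robot as it stands.
- The arm moves only by the tool servo_tool, never from a script. Its argument "increments" is a list that holds one entry, the list of rows, each a list of 6 numbers: the shift along the tool's x, y, z in m, then the turn, a rotation vector about the tool's x, y, z in rad. In form: [[[dx, dy, dz, wx, wy, wz], ...]]. A call has 1 to 8 rows; each row shifts and turns the commanded pose from where the row before left it, along the tool's axes as they then stand; what a row does not reach is not made up. A row lasts 1/12 s, in which the tool goes at most 41.7 mm and 7.16 degrees, less where a joint would pass 70% of its speed; a pose out of reach is approached as far as the arm can. A call is refused whole if a number of a shift passes 0.0417 or a number of a turn 0.125, either way. A call with a gripper value outside its range is refused whole. "grip" is the opening, from 0 (shut) to 1 (fully open), set as the call begins (left out, the last holds). The fingers move at their own pace and stop on an object; "newtons" is the grip in N (left out, the last holds). Time passes only in rows, so rows that do not move let the fingers close. It gives the time, the measured TCP pose, the force, the opening and the grip force at its end, in the units of the state.
- ctrl.sense(): the state, without advancing time (a new reading comes with each control period).
- ctrl.read_camera(name): name is "side" or "top" or "wrist"; returns a dict with "pixels" (480x640x3 uint8, red, green, blue), "fx", "fy", "cx", "cy" (pixels), "dist_coeffs" ([k1, k2, p1, p2, k3] as OpenCV has them; the pictures are not rectified), "R" (3x3) and "t" (3): a world point X has camera coordinates R X + t. Camera axes: x right, y down, z forward; pixel columns grow to the right and rows downward; lengths in m; the calibration is good to about 2 mm. A picture is of the moment at which its call begins. There is no depth.
- ctrl.sign_off(): hands the job in; it is judged then, once.
The state is a dict: "time": time; "joints": joint angles; "joint_vel": joint speeds; "tau": joint torques, N m; "tcp_pos": TCP position; "tool_rot": TCP orientation; "wrist_force": force on the tool from outside, world axes, zero at the start; "ft_torque": the same for the moment, N m; "finger_gap": finger opening in m; "finger_force": force on a finger pad.
Only numpy, scipy, OpenCV 4.12 (cv2) and the standard library are available. Lean on these libraries where they do the work, as an engineer would, in place of code of your own. Each camera call takes 0.05 s, during which the arm holds its last target. There are 200 camera calls.

## Task

The overhauled gearbox on the bench was left in reverse. Before its run-in, push its gear lever with the fingertips out of reverse, across neutral and fully home into the gear slot that has the yellow mark, then leave the lever standing there. Push gently, never pinch or force the lever, and do not disturb the glue bottle, the jar, the screwdriver or the brush lying around it.

Things in the scene. Friction and masses are not known exactly. Their poses are not given: they have to be found in the camera images.
- gearbox: Green gearbox, bolted down (it cannot move), on a 270 x 200 mm foot plate; 116 mm high to the top of its grey steel gate plate. Origin on the bench under the middle of the gate; x points from its near face (amber oil sight glass) to its far face, y to its left, z up.
- gate (a point): Middle of the gate, on top of its plate (100 mm in x, 94 mm in y, 6 mm thick). A neutral channel runs along y at x = 0. Five slots open off it: left lane (y = +22 mm) and middle lane (y = 0) one each to +x and to -x; right lane (y = -22 mm) one to -x only, reverse, black mark. Channel and slots are 15 mm wide; the stem's centre can go 22 mm into a slot; 7 mm ribs with rounded ends part them.
- pivot (a point): The lever's ball pivot, inside the gearbox, 30 mm above the bench under the middle of the gate. The lever tilts about it both ways; the solid gate walls stop its stem.
- knob (a point): Middle of the lever's black pear-shaped knob, 36 mm in diameter, 50 mm high, 185 mm up the lever from the pivot. Upright: middle 215 mm above the bench, underside 183 mm, top 233 mm, widest at about 215 mm. Fully in gear it leans 45 to 49 mm in x; each lane is 48 mm of knob travel in y. The axes are the lever's.
- stem_in_gate (a point): Point on the axis of the 10 mm steel lever stem, 83 mm up from the pivot, at the level of the gate plate.
- cross (a joint): Sideways tilt of the lever (rad): 0 upright, positive to the gearbox's left (+y). About +0.26 in the left lane, 0 in the middle lane, -0.26 in the right lane; each slot leaves +-0.03 of play. No spring: it stays where it is left; about 2.5 N at the knob moves it.
- shift (a joint): Fore-and-aft tilt of the lever (rad): 0 in neutral, positive to the gearbox's far side (+x). Fully home about 0.25 to 0.26 either way; in neutral +-0.03 of play, within which it slides freely sideways. No spring: it stays where it is left; about 3.5 N at the knob moves it. It starts in reverse, -0.20 to -0.25.
- mark_red: Round red mark, 16 mm in diameter, 1.4 mm thick, fixed on the gate plate just beyond the blind end of the slot that it names, 38.5 mm from the neutral channel's centre line, in line with the slot. Origin at the centre of its underside. Which of the four left and middle slots has which colour differs from start to start.
- mark_yellow: Round yellow mark, 16 mm in diameter, 1.4 mm thick, fixed on the gate plate just beyond the blind end of the slot that it names, 38.5 mm from the neutral channel's centre line, in line with the slot. Origin at the centre of its underside. Which of the four left and middle slots has which colour differs from start to start.
- mark_blue: Round blue mark, 16 mm in diameter, 1.4 mm thick, fixed on the gate plate just beyond the blind end of the slot that it names, 38.5 mm from the neutral channel's centre line, in line with the slot. Origin at the centre of its underside. Which of the four left and middle slots has which colour differs from start to start.
- mark_white: Round white mark, 16 mm in diameter, 1.4 mm thick, fixed on the gate plate just beyond the blind end of the slot that it names, 38.5 mm from the neutral channel's centre line, in line with the slot. Origin at the centre of its underside. Which of the four left and middle slots has which colour differs from start to start.
- thread_glue: Dark red glue bottle with a white cap, 52 mm in diameter, 135 mm high, loose, standing to the left of the gearbox; origin at the centre of its foot. Leave alone.
- pill_jar: Small jar with a white cap, 29 mm in diameter, 60 mm high, loose, standing to the right of the gearbox; origin at the centre of its foot. Leave alone.
- driver_blue: Blue screwdriver, 197 mm long, 28 mm thick, loose, lying to the left of the gearbox; origin under its middle. Leave alone.
- brush: Brush, 200 x 34 x 16 mm, loose, lying to the right of the gearbox; origin under its middle. Leave alone.

How it is judged:
At the end, for the whole second after the job is handed in: The lever stem, at gate level, is within 20.5 mm of the centre of the yellow mark (17 to 18 mm when it is fully home, so within about 3 mm of the slot's end), and the lever is at rest (horizontal distance between stem_in_gate and mark_yellow below 0.0205 m and velocity of joint shift between -0.02 and 0.02 rad/s); the robot touches nothing.
It fails at once if the lever was pinched or forced: more than 35 N between the robot and the lever (contact force between any of the arm, the fingers and shift above 35 N).
It fails at once if thread_glue was moved by more than 15 mm (distance of thread_glue from where it was at the start of the episode above 0.015 m).
It fails at once if pill_jar was moved by more than 15 mm (distance of pill_jar from where it was at the start of the episode above 0.015 m).
It fails at once if driver_blue was moved by more than 15 mm (distance of driver_blue from where it was at the start of the episode above 0.015 m).
It fails at once if brush was moved by more than 15 mm (distance of brush from where it was at the start of the episode above 0.015 m).
It also fails if it takes over 61 s, if anything falls off the work surface, if the arm or the gripper's body presses on something with over 40 N, if the wrist force passes 120 N, or if a joint passes its speed limit or range.

## Working session

There is one attempt and no reset: what is moved stays moved. The work goes in short steps, Python scripts to look and compute and a tool call to move; the robot and the scene stay as the last step left them, time stands still between calls to the robot, and variables do not carry over. Pictures are saved under pics/ and viewed, at most 10 in all, crops included, and the job is handed in when it is done.

Besides the shell and the picture viewer there is one more tool, called after ">>>" as name(argument=value, ...), one argument or row to a line, values as JSON. servo_tool: Moves the arm, as the interface text tells. Its arguments: {"type":"object","properties":{"increments":{"type":"array","items":{"type":"array","items":{"type":"array","items":{"type":"number"}}}},"grip":{"type":"number"},"newtons":{"type":"number"}},"required":["increments"]}

```bash
mkdir -p pics; ls; python3 - <<'E'
from station import ctrl
import cv2
for n in ["side","top"]:
    d=ctrl.read_camera(n); cv2.imwrite(f"pics/{n}0.png",d["pixels"][:,:,::-1])
    print(n,d["fx"],d["cx"],d["cy"],d["dist_coeffs"],(-d["R"].T@d["t"]).round(3),d["R"].round(3).tolist())
s=ctrl.sense();print(s,ctrl.tips_ahead)
E
```

```text
pics
side 493.3558651856021 320.2760682868894 240.78909298881132 [-0.01249145  0.          0.          0.          0.        ] [ 0.59  -0.919  0.672] [[1.0, 0.001, -0.022], [-0.018, -0.502, -0.865], [-0.012, 0.865, -0.502]]
top 571.0661012766589 317.80873768475357 232.56199615430165 [-0.01262764  0.          0.          0.          0.        ] [ 0.412 -0.013  1.234] [[-0.012, -0.999, -0.033], [-0.988, 0.017, -0.153], [0.153, 0.03, -0.988]]
{'time': 0.1, 'joints': array([-1.41331337e+00,  1.81479263e-01,  1.60789384e+00, -9.13661425e-06,
        1.35380212e+00, -2.06307059e-01]), 'joint_vel': array([-0.00124043, -0.00062762, -0.00266464,  0.00028171, -0.00137681,
       -0.00146681]), 'tau': array([ 6.33067139e-04, -4.45875478e+01, -3.52238166e+01, -2.87628936e-04,
        4.14581504e-03,  3.15734792e-05]), 'tcp_pos': array([ 0.20452895, -0.53688203,  0.23847404]), 'tool_rot': array([ 9.83502178e-01,  1.80894555e-01,  1.48558822e-05, -7.91157156e-04]), 'wrist_force': array([ 0.23404021, -0.07358464, -0.06546276]), 'ft_torque': array([ 0.04673759, -0.02417196, -0.02746011]), 'finger_force': 0.0, 'finger_gap': 0.08532930857182176} 0.008
```

View pics/side0.png

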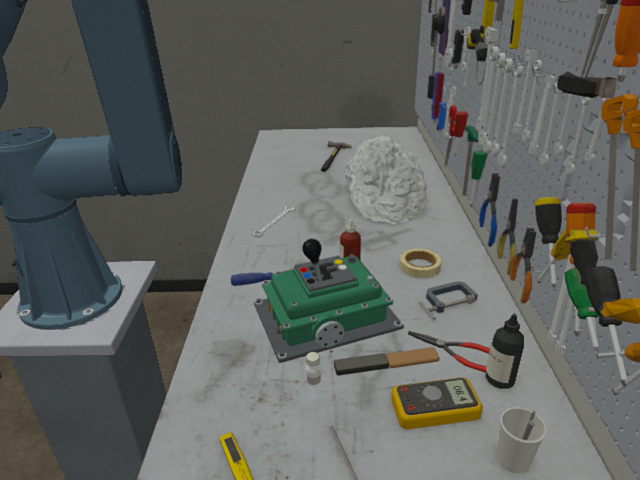

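View pics/top0.png

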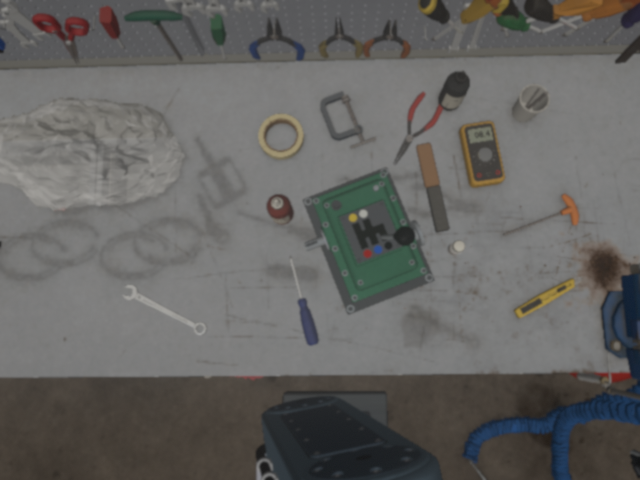

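Top picture: marks are yellow (353,217), white (364,214), red (368,254) and blue (378,251), with the knob at (405,235). Yellow is therefore the left lane, +x slot. Next I measure.

```bash
cat > h.py <<'E'
import cv2, numpy as np
def ray(d,uv):
    K=np.array([[d["fx"],0,d["cx"]],[0,d["fy"],d["cy"]],[0,0,1]])
    p=cv2.undistortPoints(np.array([[uv]],float),K,np.array(d["dist_coeffs"]))[0,0]
    R=np.array(d["R"]);return -R.T@np.array(d["t"]), R.T@np.array([p[0],p[1],1])
def onz(d,uv,z):
    o,v=ray(d,uv);return o+v*(z-o[2])/v[2]
def tri(r):
    A=0;b=0
    for o,v in r:
        v=v/np.linalg.norm(v);P=np.eye(3)-np.outer(v,v);A=A+P;b=b+P@o
    return np.linalg.solve(A,b)
def blob(d,roi,f,biggest=True):
    x0,y0,x1,y1=roi;im=d["pixels"][y0:y1,x0:x1]
    h=cv2.cvtColor(im,cv2.COLOR_RGB2HSV).astype(int)
    m=f(h[...,0],h[...,1],h[...,2]).astype(np.uint8)
    n,l,s,c=cv2.connectedComponentsWithStats(m)
    i=1+np.argmax(s[1:,4]);return c[i]+[x0,y0],s[i]
COL=dict(yellow=lambda h,s,v:(h>18)&(h<35)&(s>120)&(v>90),red=lambda h,s,v:((h<8)|(h>172))&(s>130)&(v>80),
 blue=lambda h,s,v:(h>100)&(h<125)&(s>120)&(v>80),white=lambda h,s,v:(s<50)&(v>150))
KNOB=lambda h,s,v:(v<45)
E
python3 - <<'E'
from station import ctrl
from h import *
t=ctrl.read_camera("top");s=ctrl.read_camera("side")
P={}
for n,f in COL.items():
    c,a=blob(t,(342,205,392,265),f);P[n]=onz(t,c,.1174)[:2];print(n,c.round(1),a[4],P[n].round(4))
m=(P["yellow"]+P["white"])/2-(P["red"]+P["blue"])/2
l=(P["yellow"]+P["red"])/2-(P["blue"]+P["white"])/2
yaw=np.arctan2(m[1],m[0]);print("yaw",np.degrees(yaw),np.degrees(np.arctan2(-l[0],l[1])),np.linalg.norm(m),np.linalg.norm(l))
ex=np.array([np.cos(yaw),np.sin(yaw)]);ey=np.array([-ex[1],ex[0]])
g=sum(P.values())/4-ey*.011;print("gate",g,ex,ey)
k1,a1=blob(t,(393,222,418,248),KNOB);k2,a2=blob(s,(298,232,326,266),KNOB)
print(k1,a1,k2,a2)
k=tri([ray(t,k1),ray(s,k2)]);print("knob",k, "local",(k[:2]-g)@ex,(k[:2]-g)@ey)
for n,uv,z in [("glue",(281,205),.135),("jar",(458,246),.06)]:
    p=onz(t,uv,z);print(n,p,(p[:2]-g)@ex,(p[:2]-g)@ey)
cv2.imwrite("pics/c.png",np.hstack([cv2.resize(i,(400,400),interpolation=2) for i in (t["pixels"][190:280,330:420,::-1],s["pixels"][225:315,275:365,::-1])]))
E
```

```text
yellow [352.5 217.4] 48 [ 0.6145 -0.0481]
red [367.1 253.1] 39 [ 0.5426 -0.0752]
blue [377.6 249.1] 45 [ 0.5503 -0.0958]
white [362.7 213.3] 28 [ 0.6222 -0.0684]
yaw 20.78424481102278 20.670350320453228 0.07691826251458596 0.02190826907767997
gate [ 0.58629064 -0.08216192] [0.93492329 0.35484989] [-0.35484989  0.93492329]
[403.97674419 235.19069767] [  1   6  19  16 215] [311.98709677 250.2       ] [  5   7  18  25 310]
knob [ 0.56417148 -0.13862923  0.19939141] local -0.04071712865687774 -0.04494362377078027
glue [0.63850497 0.09243025 0.135     ] 0.1107704091156338 0.1447020427855584
jar [ 0.56105293 -0.26550124  0.06      ] -0.08865325146092336 -0.16245259704904122
```

View pics/c.png

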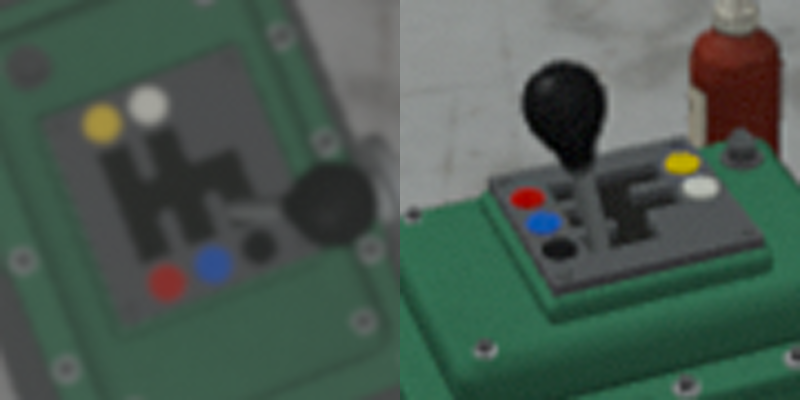

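The crop confirms it: the lever is in the right lane at -x, and yellow is left/far. The tool's x already lies along the gearbox x (20.8°) and tool y = -gearbox y. I'll shut the gripper and go behind the knob.

>>> servo_tool(
  increments=[
    [[0.026,-0.015,0,0,0,0],[0.026,-0.015,0,0,0,0],[0.026,-0.015,0,0,0,0],[0.026,-0.015,0,0,0,0],[0.026,-0.015,0,0,0,0],[0.026,-0.015,0,0,0,0],[0.026,-0.015,0,0,0,0],[0.026,-0.015,0,0,0,0]],
  ],
  grip=0,
  newtons=20,
)

```text
time: 0.87
tcp_pos: [0.357, -0.3499, 0.2392]
tool_rot: [0.984, 0.181, 0.0, -0.0]
wrist_force: [1.2, 0.1, 0.1]
finger_gap: 0.0001
finger_force: 0.0
```

>>> servo_tool(
  increments=[
    [[0.026,-0.016,0,0,0,0],[0.026,-0.016,0,0,0,0],[0.026,-0.016,0,0,0,0],[0.026,-0.016,0.0,0,0,0],[0.026,-0.016,0.0,0,0,0],[0.026,-0.016,0.01,0,0,0],[0.026,-0.016,0.015,0,0,0],[0.02,-0.015,0.015,0,0,0]],
  ],
)

```text
time: 1.53
tcp_pos: [0.5014, -0.1591, 0.1993]
tool_rot: [0.983, 0.181, 0.001, 0.0]
wrist_force: [-0.6, -0.8, 0.4]
finger_gap: 0.0
finger_force: 0.0
```

```bash
cat >> h.py <<'E'
g=np.array([0.5863,-0.0822]);ex=np.array([.9349,.3548]);ey=np.array([-.3548,.9349])
def loc(p): d=np.asarray(p)[:2]-g; return np.array([d@ex,d@ey]).round(4)
def st():
    from station import ctrl
    s=ctrl.sense();f=s["wrist_force"];print("t",round(s["time"],2),"tcp loc",loc(s["tcp_pos"]),"z",s["tcp_pos"][2].round(4),"F loc",(f[:2]@ex).round(1),(f[:2]@ey).round(1),f[2].round(1),"gap",round(s["finger_gap"],4),"rot",s["tool_rot"].round(3))
E
python3 - <<'E'
from station import ctrl
from h import *
st()
d=ctrl.read_camera("side")
cv2.imwrite("pics/a1.png",cv2.resize(d["pixels"][190:340,220:420,::-1],(800,600)))
E
```

```text
t 1.53 tcp loc [-0.1067 -0.0418] z 0.1993 F loc -0.9 -0.5 0.4 gap 0.0 rot [0.983 0.181 0.001 0.   ]
```

View pics/a1.png

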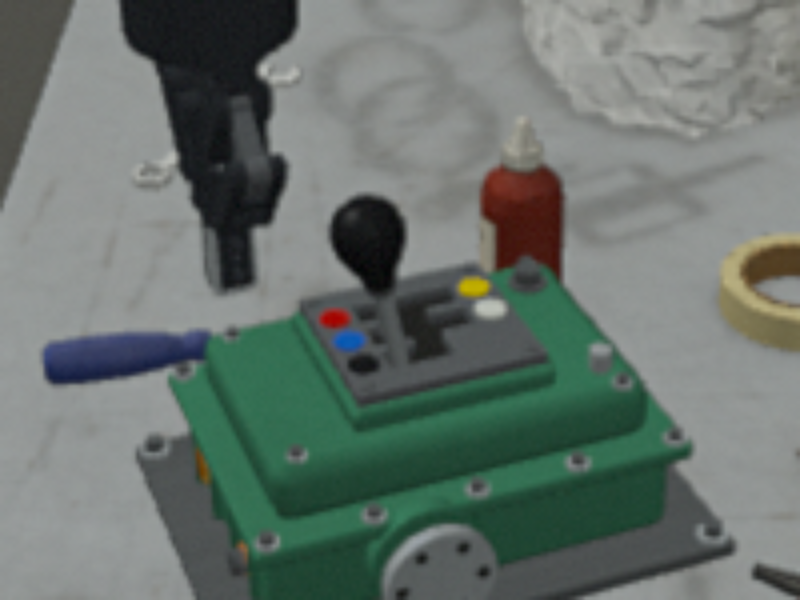

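The picture shows the shut fingers left of the knob, tips at about its mid-height, with clear space. Next I approach and push +x.

>>> servo_tool(
  increments=[
    [[0.008,0.001,0,0,0,0],[0.008,0.001,0,0,0,0],[0.008,0.001,0,0,0,0],[0.004,0,0,0,0,0],[0.004,0,0,0,0,0],[0.004,0,0,0,0,0],[0.003,0,0,0,0,0],[0.003,0,0,0,0,0]],
  ],
)

```text
time: 2.25
tcp_pos: [0.5401, -0.149, 0.1995]
tool_rot: [0.984, 0.181, -0.0, 0.0]
wrist_force: [-3.9, -1.8, 3.7]
finger_gap: 0.0
finger_force: 2.4
```

>>> servo_tool(
  increments=[
    [[0.003,0,0,0,0,0],[0.003,0,0,0,0,0],[0.003,0,0,0,0,0],[0.003,0,0,0,0,0],[0.003,0,0,0,0,0],[0.003,0,0,0,0,0],[0.003,0,0,0,0,0],[0.003,0,0,0,0,0]],
  ],
)

```text
time: 2.92
tcp_pos: [0.5628, -0.14, 0.1994]
tool_rot: [0.984, 0.181, -0.0, 0.0]
wrist_force: [-4.0, -2.7, 3.5]
finger_gap: 0.0002
finger_force: 2.3
```

```bash
cat >> h.py <<'E'
def stem():
    from station import ctrl
    s=ctrl.read_camera("side")
    im=s["pixels"][190:340,220:420,::-1];cv2.imwrite("pics/last.png",cv2.resize(im,(800,600)))
    t=ctrl.read_camera("top");cv2.imwrite("pics/lastt.png",cv2.resize(t["pixels"][170:290,320:480,::-1],(800,600)))
E
python3 -c "
from h import *
st();stem()"
```

```text
t 2.92 tcp loc [-0.0424 -0.0457] z 0.1994 F loc -4.7 -1.1 3.5 gap 0.0002 rot [ 0.984  0.181 -0.     0.   ]
```

View pics/last.png

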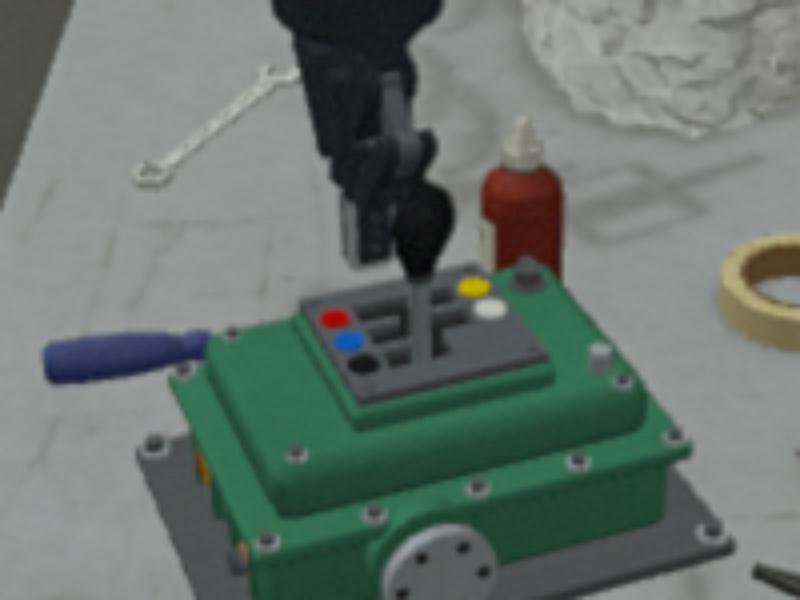

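The knob is being pushed at about 5 N and the stem is close to the neutral channel. I continue in small steps until the channel's far wall is felt.

>>> servo_tool(
  increments=[
    [[0.002,0,0,0,0,0],[0.002,0,0,0,0,0],[0.002,0,0,0,0,0]],
  ],
)

```text
time: 3.27
tcp_pos: [0.5684, -0.1378, 0.1993]
tool_rot: [0.984, 0.181, -0.0, -0.0]
wrist_force: [-4.0, -2.5, 2.3]
finger_gap: -0.0
finger_force: 2.1
```

>>> servo_tool(
  increments=[
    [[0.002,0,0,0,0,0],[0.001,0,0,0,0,0]],
  ],
)

```text
time: 3.43
tcp_pos: [0.5713, -0.1366, 0.1993]
tool_rot: [0.983, 0.181, 0.0, -0.0]
wrist_force: [-3.6, -1.8, 3.4]
finger_gap: 0.0002
finger_force: 2.0
```

```bash
python3 -c "
from h import *
st();stem()"
```

```text
t 3.43 tcp loc [-0.0333 -0.0456] z 0.1993 F loc -4.0 -0.4 3.4 gap 0.0002 rot [ 0.983  0.181  0.    -0.   ]
```

View pics/last.png

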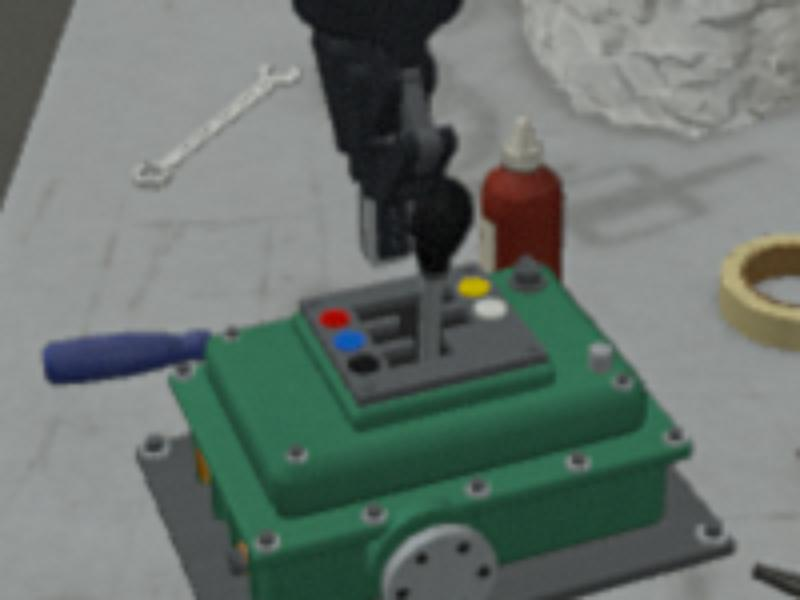

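The stem is now at about neutral. I nudge a little more to find the wall.

>>> servo_tool(
  increments=[
    [[0.002,0,0,0,0,0],[0.001,0,0,0,0,0]],
  ],
)

```text
time: 3.7
tcp_pos: [0.574, -0.1356, 0.1993]
tool_rot: [0.984, 0.181, 0.0, -0.0]
wrist_force: [-3.6, -2.0, 1.7]
finger_gap: 0.0005
finger_force: 2.0
```

```bash
python3 - <<'E'
from station import ctrl
from h import *
st()
t=ctrl.read_camera("top");s=ctrl.read_camera("side")
# stem base: marks for scale; predicted pixels of stem at gate for shift 0 / .03 & actual dark knob
def proj(d,X):
    K=np.array([[d["fx"],0,d["cx"]],[0,d["fy"],d["cy"]],[0,0,1]])
    return cv2.projectPoints(np.array([X]),cv2.Rodrigues(np.array(d["R"]))[0],np.array(d["t"]),K,np.array(d["dist_coeffs"]))[0][0,0]
im=cv2.resize(s["pixels"][220:295,290:390,::-1],(800,600),interpolation=2)
for sh,c in [(-.03,(255,0,0)),(0,(0,255,0)),(.03,(0,0,255))]:
    a=-.26
    for L in (90,120,180):
        p=g+ex*L*.001*np.sin(sh)+ey*L*.001*np.sin(a);z=.03+L*.001*np.cos(a)*np.cos(sh)
        q=(proj(s,[*p,z])-[290,220]+.5)*8;cv2.circle(im,tuple(int(v) for v in q),4,c,-1)
cv2.imwrite("pics/s3.png",im)
E
```

```text
t 3.7 tcp loc [-0.0305 -0.0456] z 0.1993 F loc -4.1 -0.6 1.7 gap 0.0005 rot [ 0.984  0.181  0.    -0.   ]
```

View pics/s3.png

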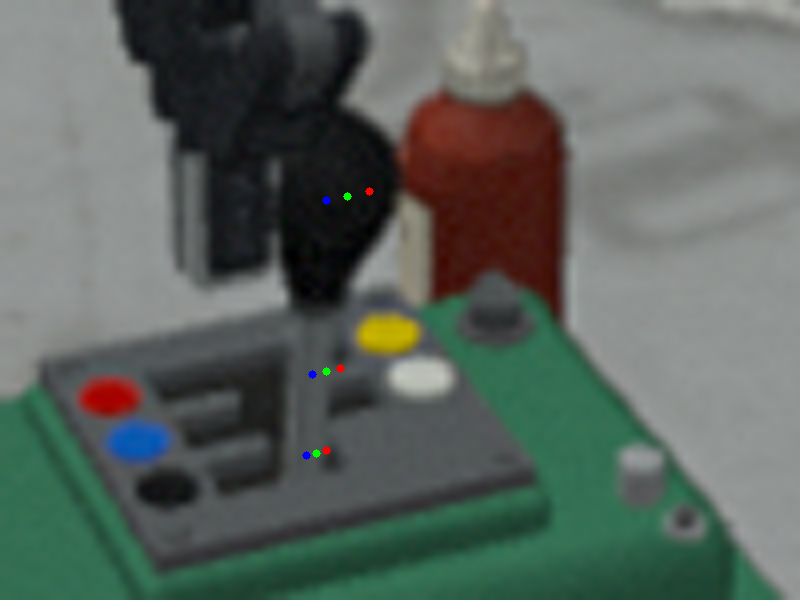

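In the crop the stem is at about shift -0.03 (blue dots), so I push 4–5 mm more. The wall behind neutral protects the move.

>>> servo_tool(
  increments=[
    [[0.002,0,0,0,0,0],[0.002,0,0,0,0,0],[0.001,0,0,0,0,0]],
  ],
)

```text
time: 4.05
tcp_pos: [0.5788, -0.1338, 0.1993]
tool_rot: [0.984, 0.181, 0.0, -0.0]
wrist_force: [-4.0, -1.9, 2.8]
finger_gap: 0.0003
finger_force: 2.0
```

>>> servo_tool(
  increments=[
    [[0.001,0,0,0,0,0],[0.001,0,0,0,0,0]],
  ],
)

```text
time: 4.22
tcp_pos: [0.5805, -0.1331, 0.1993]
tool_rot: [0.983, 0.181, -0.0, -0.0]
wrist_force: [-3.0, -1.4, 3.4]
finger_gap: 0.0002
finger_force: 2.0
```

Neutral reached (about 0). Next I back off and go round to the knob's right side, 13 mm higher.

>>> servo_tool(
  increments=[
    [[-0.01,0,0,0,0,0],[-0.015,0,0,0,0,0],[-0.02,0,-0.013,0,0,0],[-0.005,0.025,0,0,0,0],[0,0.03,0,0,0,0],[0,0.025,0,0,0,0],[0.025,0,0,0,0,0],[0.025,0,0,0,0,0]],
  ],
)

```text
time: 4.88
tcp_pos: [0.6089, -0.2099, 0.212]
tool_rot: [0.984, 0.179, 0.0, -0.0]
wrist_force: [0.2, 0.9, 0.0]
finger_gap: -0.0
finger_force: 0.0
```

>>> servo_tool(
  increments=[
    [[0.02,0,0,0,0,0],[0.004,0,0,0,0,0],[0,0,0,0,0,0]],
  ],
)

```text
time: 5.13
tcp_pos: [0.6317, -0.1986, 0.2115]
tool_rot: [0.983, 0.182, 0.0, -0.0]
wrist_force: [-0.2, 0.3, -0.5]
finger_gap: 0.0001
finger_force: 0.0
```

```bash
python3 -c "
from h import *
st();stem()"
```

```text
t 5.13 tcp loc [ 0.0011 -0.125 ] z 0.2115 F loc -0.1 0.3 -0.5 gap 0.0001 rot [ 0.983  0.182  0.    -0.   ]
```

View pics/lastt.png

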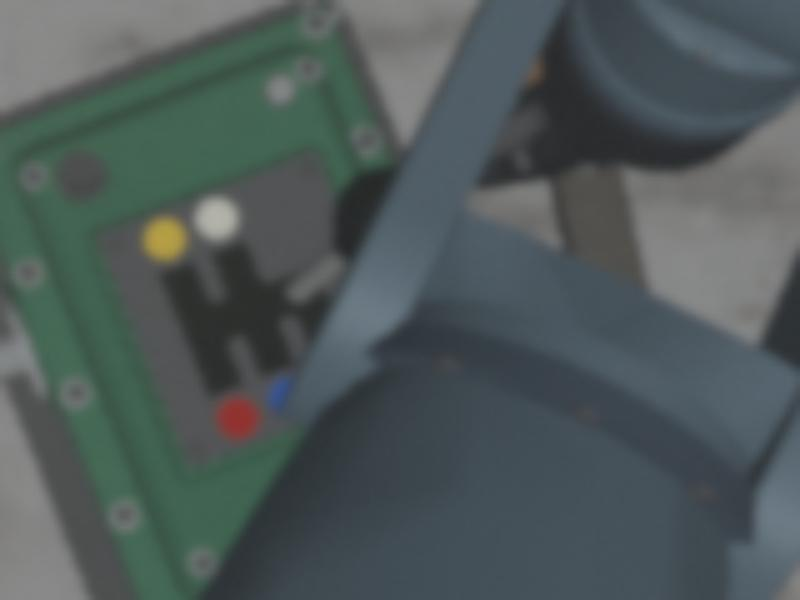

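The top view shows the stem in the neutral channel and the hand to the right of the knob. Next I push left and feel for contact.

>>> servo_tool(
  increments=[
    [[0,-0.005,0,0,0,0],[0,-0.005,0,0,0,0],[0,-0.004,0,0,0,0],[0,-0.004,0,0,0,0],[0,-0.004,0,0,0,0],[0,-0.004,0,0,0,0],[0,-0.003,0,0,0,0],[0,-0.003,0,0,0,0]],
  ],
)

```text
time: 5.9
tcp_pos: [0.6198, -0.1691, 0.2123]
tool_rot: [0.983, 0.181, 0.0, 0.0]
wrist_force: [0.2, 0.1, 0.9]
finger_gap: -0.0
finger_force: 0.0
```

>>> servo_tool(
  increments=[
    [[0,-0.003,0,0,0,0],[0,-0.003,0,0,0,0],[0,-0.003,0,0,0,0],[0,-0.003,0,0,0,0],[0,-0.003,0,0,0,0],[0,-0.003,0,0,0,0],[0,-0.003,0,0,0,0],[0,-0.003,0,0,0,0]],
  ],
)

```text
time: 6.57
tcp_pos: [0.6118, -0.1477, 0.2129]
tool_rot: [0.984, 0.181, 0.001, 0.001]
wrist_force: [1.0, -4.7, 2.4]
finger_gap: -0.0001
finger_force: 2.4
```

```bash
python3 -c "
from h import *
st();stem()"
```

```text
t 6.57 tcp loc [ 0.0006 -0.0703] z 0.2129 F loc -0.8 -4.8 2.4 gap -0.0001 rot [0.984 0.181 0.001 0.001]
```

View pics/last.png

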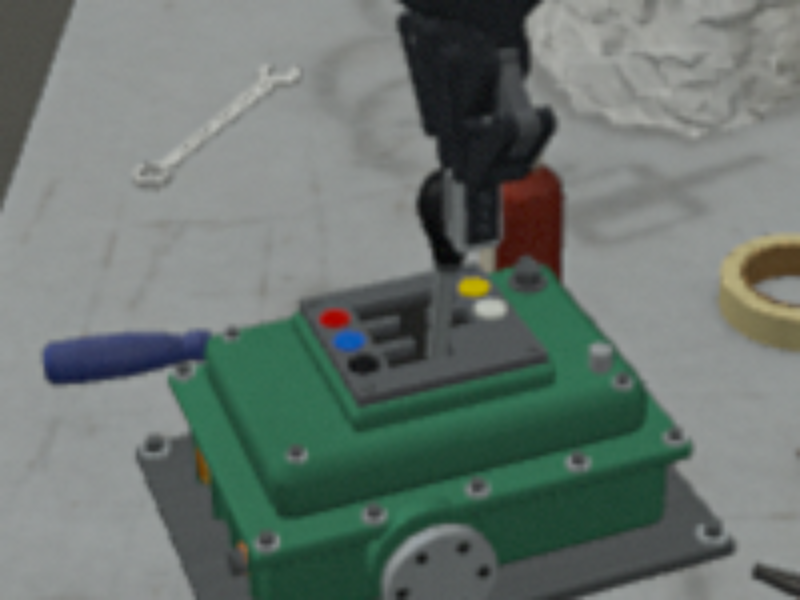

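The knob is sliding left in neutral at about 5 N. I continue.

>>> servo_tool(
  increments=[
    [[0,-0.004,0,0,0,0],[0,-0.004,0,0,0,0],[0,-0.004,0,0,0,0],[0,-0.004,0,0,0,0],[0,-0.004,0,0,0,0],[0,-0.004,0,0,0,0],[0,-0.004,0,0,0,0],[0,-0.004,0,0,0,0]],
  ],
)

```text
time: 7.33
tcp_pos: [0.5999, -0.117, 0.2124]
tool_rot: [0.984, 0.181, 0.0, 0.0]
wrist_force: [1.4, -2.3, 2.5]
finger_gap: 0.0002
finger_force: 1.6
```

>>> servo_tool(
  increments=[
    [[0,-0.004,0,0,0,0],[0,-0.004,0,0,0,0],[0,-0.004,0,0,0,0],[0,-0.004,0,0,0,0],[0,-0.004,0,0,0,0],[0,-0.004,0,0,0,0],[0,-0.004,0,0,0,0],[0,-0.004,0,0,0,0]],
  ],
)

```text
time: 8.0
tcp_pos: [0.5883, -0.0868, 0.2121]
tool_rot: [0.984, 0.181, -0.0, -0.0]
wrist_force: [1.2, -3.2, 2.1]
finger_gap: 0.0002
finger_force: 1.4
```

>>> servo_tool(
  increments=[
    [[0,-0.003,0,0,0,0],[0,-0.003,0,0,0,0],[0,-0.002,0,0,0,0]],
  ],
)

```text
time: 8.25
tcp_pos: [0.5853, -0.0793, 0.2118]
tool_rot: [0.983, 0.181, -0.0, -0.0]
wrist_force: [0.6, -2.3, -0.5]
finger_gap: -0.0001
finger_force: 1.1
```

```bash
cat >> h.py <<'E'
def proj(d,X):
    K=np.array([[d["fx"],0,d["cx"]],[0,d["fy"],d["cy"]],[0,0,1]])
    return cv2.projectPoints(np.array([X]),cv2.Rodrigues(np.array(d["R"]))[0],np.array(d["t"]),K,np.array(d["dist_coeffs"]))[0][0,0]
def overlay(name,dots):
    from station import ctrl
    out=[]
    for n,x0,y0 in (("side",285,215),("top",330,195)):
        d=ctrl.read_camera(n);im=cv2.resize(d["pixels"][y0:y0+100,x0:x0+67,::-1],(400,597),interpolation=2)
        for sh,a,c in dots:
            for L in (90,115,185):
                p=g+ex*L*.001*np.sin(sh)+ey*L*.001*np.sin(a);z=.03+L*.001*np.cos(a)*np.cos(sh)
                q=(proj(d,[*p,z])-[x0,y0]+.5)*5.97;cv2.circle(im,tuple(int(v) for v in q),3,c,-1)
        out.append(im)
    cv2.imwrite(name,np.hstack(out))
E
python3 -c "
from h import *
st()"
```

```text
t 8.25 tcp loc [0.0001 0.0031] z 0.2118 F loc -0.3 -2.4 -0.5 gap -0.0001 rot [ 0.983  0.181 -0.    -0.   ]
```

>>> servo_tool(
  increments=[
    [[0,-0.002,0,0,0,0],[0,-0.002,0,0,0,0],[0,-0.002,0,0,0,0],[0,-0.002,0,0,0,0],[0,-0.002,0,0,0,0]],
  ],
)

```text
time: 8.67
tcp_pos: [0.582, -0.0703, 0.2121]
tool_rot: [0.984, 0.181, -0.0, -0.0]
wrist_force: [0.7, -2.0, -1.4]
finger_gap: 0.0002
finger_force: 1.1
```

>>> servo_tool(
  increments=[
    [[0,-0.0015,0,0,0,0],[0,-0.0015,0,0,0,0]],
  ],
)

```text
time: 8.83
tcp_pos: [0.581, -0.0675, 0.2123]
tool_rot: [0.984, 0.181, -0.0, -0.0]
wrist_force: [0.8, -2.5, -1.1]
finger_gap: -0.0003
finger_force: 1.0
```

```bash
python3 -c "
from h import *
st()
from station import ctrl
s=ctrl.read_camera('side')
# stem: row profile at a level just above gate, compare to predicted columns
for L in (95,105,115):
    z=.03+L*.00097
    for a in (.2,.23,.26,.29):
        p=g+ey*L*.001*np.sin(a);print(L,a,proj(s,[*p,.03+L*.001*np.cos(a)]).round(1),end=' ')
    r=int(round(proj(s,[*(g+ey*L*.001*np.sin(.26)),z])[1]));print(r);print(cv2.cvtColor(s['pixels'],cv2.COLOR_RGB2GRAY)[r,312:345])
"
```

```text
t 8.83 tcp loc [0.0003 0.0156] z 0.2123 F loc -0.2 -2.6 -1.1 gap -0.0003 rot [ 0.984  0.181 -0.    -0.   ]
95 0.2 [321.5 263. ] 95 0.23 [321.  262.6] 95 0.26 [320.5 262.2] 95 0.29 [320.1 261.9] 262
[ 84  83  82  85  84  83  88  94  99  92  96  87  76  77  74  74  68  63
  56  56  66  81 111 148 158 158 156 157 155 140  99  81  84]
105 0.2 [321.  258.5] 105 0.23 [320.5 258.1] 105 0.26 [320.  257.6] 105 0.29 [319.5 257.3] 257
[145 144 144 144 147 147 141 103  95  93  92 112 149 148 137 130 127 117
 111 102  96  93  83  78  67  65  71  83 101 128 125  88  56]
115 0.2 [320.6 254. ] 115 0.23 [320.  253.5] 115 0.26 [319.4 253. ] 115 0.29 [318.9 252.7] 253
[146 147 146 147 148 143 123  98  92  94  96 125 149 150 149 148 149 148
 149 147 147 147 147 147 147 148 149 143 132 133 127  99  43]
```

Stem centre is at about column 320.8, which fits shift ≈ 0. I push on to feel the end of the channel.

>>> servo_tool(
  increments=[
    [[0,-0.0015,0,0,0,0],[0,-0.0015,0,0,0,0]],
  ],
)

```text
time: 9.05
tcp_pos: [0.5801, -0.0648, 0.2124]
tool_rot: [0.984, 0.181, 0.0, 0.0]
wrist_force: [2.0, -2.7, -0.2]
finger_gap: -0.0001
finger_force: 1.0
```

>>> servo_tool(
  increments=[
    [[0,-0.001,0,0,0,0],[0,-0.001,0,0,0,0]],
  ],
)

```text
time: 9.22
tcp_pos: [0.5793, -0.0629, 0.2123]
tool_rot: [0.984, 0.181, 0.0, 0.0]
wrist_force: [0.2, -1.9, -0.4]
finger_gap: -0.0001
finger_force: 0.9
```

```bash
python3 -c "
from h import *
st();overlay('pics/o.png',[(0,.23,(255,0,0)),(0,.26,(0,255,0)),(0,.29,(0,0,255))])"
```

```text
t 9.22 tcp loc [0.0003 0.0205] z 0.2123 F loc -0.5 -1.8 -0.4 gap -0.0001 rot [0.984 0.181 0.    0.   ]
```

View pics/o.png

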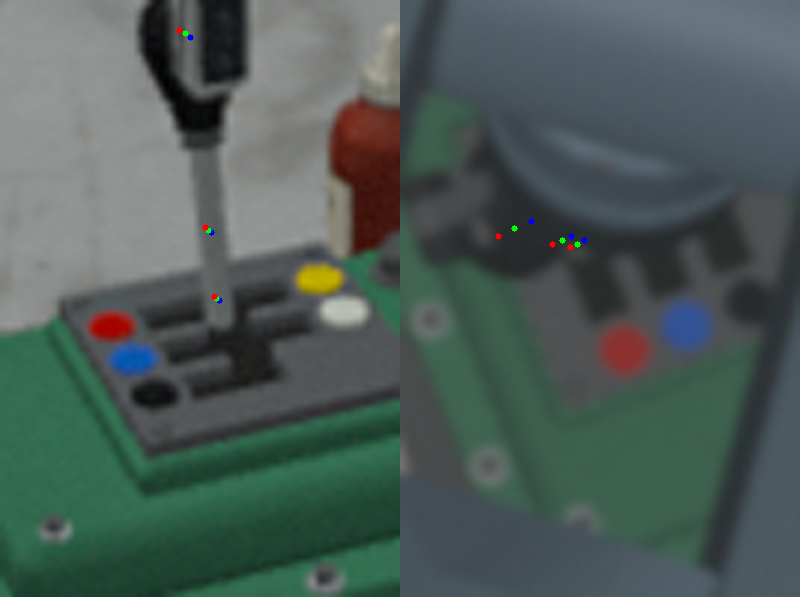

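The picture shows the stem in the neutral channel, around the left lane, with the wall not reached yet. I keep nudging.

>>> servo_tool(
  increments=[
    [[0,-0.001,0,0,0,0],[0,-0.001,0,0,0,0]],
  ],
)

```text
time: 9.48
tcp_pos: [0.5787, -0.0611, 0.2123]
tool_rot: [0.984, 0.181, 0.0, 0.0]
wrist_force: [1.8, -2.0, -1.0]
finger_gap: 0.0003
finger_force: 0.9
```

>>> servo_tool(
  increments=[
    [[0,-0.001,0,0,0,0],[0,-0.001,0,0,0,0]],
  ],
)

```text
time: 9.65
tcp_pos: [0.5781, -0.0596, 0.2123]
tool_rot: [0.984, 0.181, 0.0, 0.0]
wrist_force: [2.9, -5.4, -1.5]
finger_gap: -0.0002
finger_force: 2.2
```

>>> servo_tool(
  increments=[
    [[0,-0.001,0,0,0,0],[0,0,0,0,0,0]],
  ],
)

```text
time: 9.82
tcp_pos: [0.5779, -0.0591, 0.2124]
tool_rot: [0.984, 0.181, 0.0, 0.001]
wrist_force: [2.2, -5.6, -2.0]
finger_gap: 0.0005
finger_force: 2.5
```

```bash
python3 -c "
from h import *
st()
from station import ctrl
s=ctrl.read_camera('side');t=ctrl.read_camera('top')
G=cv2.cvtColor(s['pixels'],cv2.COLOR_RGB2GRAY)
for r in range(240,275,3): print(r,G[r,310:332])
for a in (.2,.23,.26,.29,.32):
    print(a,[proj(s,[*(g+ey*L*.001*np.sin(a)),.03+L*.001*np.cos(a)]).round(1).tolist() for L in (153,185,203)],[proj(t,[*(g+ey*L*.001*np.sin(a)),.03+L*.001*np.cos(a)]).round(1).tolist() for L in (110,153,)])
"
```

```text
t 9.82 tcp loc [0.0003 0.0246] z 0.2124 F loc 0.1 -6.0 -2.0 gap 0.0005 rot [0.984 0.181 0.    0.001]
240 [145 145 145 146 146 135 110  91  89  89  95 127 143 139 134 130 128 127
 126 126 122 123]
243 [147 146 147 146 147 143 127 100  95  92  97 118 137 135 132 130 131 132
 134 132 129 127]
246 [144 145 146 147 145 146 138 102  96  95  94 110 145 145 142 142 142 142
 142 142 141 141]
249 [147 149 146 148 145 145 141 118  99  93  93 101 131 147 145 146 146 147
 148 147 148 146]
252 [146 146 146 146 147 148 146 129  99  93  92 100 124 149 149 148 147 148
 147 148 148 148]
255 [145 145 145 147 147 146 147 141 103  97  92  93 113 149 150 149 149 149
 147 147 149 150]
258 [144 145 143 143 145 146 146 143 118  99  93  95  96 111 117 110 102  95
  95  87  85  84]
261 [122 110 107  97  93  87  84  84  93 103  97  95  92  82  86  85  86  86
  85  84  78  75]
264 [ 83  85  85  86  86  85  76  73  82 103 100  97  96  82  51  51  50  46
  44  39  37  36]
267 [ 52  49  50  49  47  41  36  34  45  81 102  96 100  86  39  34  55  80
  85  89  85  79]
270 [65 68 76 83 82 82 89 85 75 69 39 37 45 33 28 30 39 47 47 46 42 38]
273 [85 80 63 47 49 49 41 42 34 34 35 31 37 32 30 34 34 31 31 34 58 87]
0.2 [[318.9, 236.5], [317.4, 221.4], [316.5, 212.7]] [[360.3, 233.6], [356.9, 231.8]]
0.23 [[318.1, 235.9], [316.4, 220.7], [315.5, 212.1]] [[358.7, 234.2], [354.7, 232.8]]
0.26 [[317.3, 235.4], [315.5, 220.2], [314.5, 211.5]] [[357.2, 234.9], [352.5, 233.8]]
0.29 [[316.6, 234.9], [314.6, 219.7], [313.5, 211.0]] [[355.6, 235.6], [350.3, 234.7]]
0.32 [[315.9, 234.5], [313.8, 219.3], [312.6, 210.6]] [[354.1, 236.2], [348.1, 235.7]]
```

The left end of the channel is felt at 5.6 N. I back off, go round behind the knob and lower by 12 mm.

>>> servo_tool(
  increments=[
    [[0,0.01,0,0,0,0],[0,0.015,0,0,0,0],[0,0.015,0,0,0,0],[-0.025,0,0,0,0,0],[-0.03,0,0,0,0,0],[-0.02,0,0,0,0,0],[0,-0.03,0.006,0,0,0],[0,-0.035,0.006,0,0,0]],
  ],
)

```text
time: 10.58
tcp_pos: [0.4988, -0.0645, 0.2006]
tool_rot: [0.984, 0.178, 0.001, 0.0]
wrist_force: [0.3, 1.2, 0.8]
finger_gap: -0.0001
finger_force: 0.0
```

>>> servo_tool(
  increments=[
    [[0.008,0,0,0,0,0],[0.008,0,0,0,0,0],[0.008,0,0,0,0,0],[0.006,0,0,0,0,0],[0.004,0,0,0,0,0],[0.004,0,0,0,0,0],[0.003,0,0,0,0,0],[0.003,0,0,0,0,0]],
  ],
)

```text
time: 11.25
tcp_pos: [0.5401, -0.0462, 0.2001]
tool_rot: [0.984, 0.181, -0.0, -0.0]
wrist_force: [-0.2, 0.2, -0.1]
finger_gap: -0.0002
finger_force: 0.0
```

```bash
python3 -c "
from h import *
st()"
```

```text
t 11.25 tcp loc [-0.0304  0.0501] z 0.2001 F loc -0.1 0.2 -0.1 gap -0.0002 rot [ 0.984  0.181 -0.    -0.   ]
```

>>> servo_tool(
  increments=[
    [[0.003,0,0,0,0,0],[0.003,0,0,0,0,0],[0.003,0,0,0,0,0],[0.003,0,0,0,0,0],[0.003,0,0,0,0,0],[0.003,0,0,0,0,0]],
  ],
)

```text
time: 11.75
tcp_pos: [0.5565, -0.0396, 0.2004]
tool_rot: [0.984, 0.181, -0.0, 0.0]
wrist_force: [-3.8, -0.2, 3.1]
finger_gap: -0.0002
finger_force: 2.1
```

>>> servo_tool(
  increments=[
    [[0.003,0,0,0,0,0],[0.003,0,0,0,0,0],[0.003,0,0,0,0,0],[0.003,0,0,0,0,0],[0.002,0,0,0,0,0],[0.002,0,0,0,0,0]],
  ],
)

```text
time: 12.25
tcp_pos: [0.5715, -0.0339, 0.2]
tool_rot: [0.984, 0.181, -0.0, 0.0]
wrist_force: [-4.2, -2.7, 0.9]
finger_gap: -0.0001
finger_force: 2.0
```

```bash
python3 -c "
from h import *
st()
from station import ctrl
s=ctrl.read_camera('side');cv2.imwrite('pics/z.png',s['pixels'])
G=cv2.cvtColor(s['pixels'],cv2.COLOR_RGB2GRAY)
for r in range(240,266,5): print(r,G[r,310:345])
for sh in (.0,.1,.2,.255):
    print(sh,[proj(s,[*(g+ey*L*.001*np.sin(.27)+ex*L*.001*np.sin(sh)),.03+L*.001*np.cos(.27)*np.cos(sh)]).round(1).tolist() for L in (88,100,120,140)])
"
```

```text
t 12.25 tcp loc [0.0033 0.0504] z 0.2 F loc -4.9 -1.0 0.9 gap -0.0001 rot [ 0.984  0.181 -0.     0.   ]
240 [146 145 144 143 145 143 143 143 140 136 134 138 140 139 134 129 118 107
  98  94 100 124 125 124 123 123 124 127 130 122  72  42  44  44  45]
245 [148 147 146 146 144 144 144 142 141 143 140 141 142 141 141 134 111 105
  96  96 109 138 139 139 140 142 142 142 142 139 129 115  79  44  33]
250 [146 147 147 148 147 146 146 146 145 145 148 146 147 147 145 133 111 104
  93  93 116 149 148 148 147 148 147 149 148 142 125 133 127 100  44]
255 [144 144 147 147 146 146 145 146 146 147 148 148 147 148 147 135 113  99
  94  98 124 152 149 149 148 143 129 126 120 128 132 134 129 100  42]
260 [145 145 140 128 123 117 110 101  97  94  88  83  82  82  87 103 109 102
  94  89  81  85  85  83  96 130 150 149 150 152 145 140 102  87  89]
265 [ 85  83  79  73  70  65  58  57  57  53  52  50  45  44  62 104 111  98
  96  83  41  50  58  77  82  84  82  78  99 143 169 172 174 174 169]
0.0 [[320.8, 265.3], [320.1, 259.8], [319.0, 250.6], [317.8, 241.3]]
0.1 [[324.7, 264.6], [324.6, 259.0], [324.4, 249.7], [324.2, 240.2]]
0.2 [[328.6, 264.2], [329.0, 258.6], [329.8, 249.2], [330.5, 239.8]]
0.255 [[330.7, 264.2], [331.4, 258.6], [332.6, 249.2], [333.9, 239.8]]
```

The stem is at shift ≈ +0.16 and moving into the yellow slot. I continue to the end and then feel for the stop.

>>> servo_tool(
  increments=[
    [[0.002,0,0,0,0,0],[0.002,0,0,0,0,0],[0.002,0,0,0,0,0],[0.002,0,0,0,0,0],[0.002,0,0,0,0,0],[0.001,0,0,0,0,0]],
  ],
)

```text
time: 12.8
tcp_pos: [0.5817, -0.0298, 0.1998]
tool_rot: [0.984, 0.181, -0.0, -0.0]
wrist_force: [-3.6, -2.1, -1.9]
finger_gap: -0.0001
finger_force: 2.0
```

>>> servo_tool(
  increments=[
    [[0.001,0,0,0,0,0],[0.001,0,0,0,0,0]],
  ],
)

```text
time: 12.97
tcp_pos: [0.583, -0.0292, 0.1998]
tool_rot: [0.983, 0.181, -0.001, -0.0]
wrist_force: [-6.9, -3.0, -2.3]
finger_gap: 0.0005
finger_force: 3.6
```

>>> servo_tool(
  increments=[
    [[0.001,0,0,0,0,0],[0.001,0,0,0,0,0]],
  ],
)

```text
time: 13.13
tcp_pos: [0.5838, -0.0288, 0.1996]
tool_rot: [0.983, 0.181, -0.002, -0.0]
wrist_force: [-11.7, -5.2, 0.8]
finger_gap: -0.0002
finger_force: 6.1
```

The stop is felt at about 13 N, so the lever is home. I back straight off and verify.

>>> servo_tool(
  increments=[
    [[-0.004,0,0,0,0,0],[-0.01,0,0,0,0,0],[-0.02,0,0,0,0,0],[-0.025,0,0,0,0,0],[-0.03,0,-0.01,0,0,0],[-0.02,0,-0.02,0,0,0],[0,0,0,0,0,0],[0,0,0,0,0,0]],
  ],
)

```text
time: 13.8
tcp_pos: [0.4847, -0.0679, 0.2325]
tool_rot: [0.984, 0.18, 0.003, 0.001]
wrist_force: [-0.3, -0.2, 0.1]
finger_gap: 0.0
finger_force: 0.0
```

```bash
python3 -c "
from h import *
st()
from station import ctrl
s=ctrl.read_camera('side')
G=cv2.cvtColor(s['pixels'],cv2.COLOR_RGB2GRAY)
for r in range(240,266,5): print(r,G[r,320:345])
for sh in (.2,.225,.255):
    print(sh,[proj(s,[*(g+ey*L*.001*np.sin(.27)+ex*L*.001*np.sin(sh)),.03+L*.001*np.cos(.27)*np.cos(sh)]).round(1).tolist() for L in (88,100,120,140)])
t=ctrl.read_camera('top');r=[]
for d,roi in ((t,(325,190,375,245)),(s,(315,195,352,245))):
    c,a=blob(d,roi,KNOB);print(c,a);r.append(ray(d,c))
k=tri(r);print('knob',loc(k),k[2])
"
```

```text
t 13.8 tcp loc [-0.0899  0.0494] z 0.2325 F loc -0.4 -0.1 0.1 gap 0.0 rot [0.984 0.18  0.003 0.001]
240 [134 137 141 139 133 130 128 127 126 125 123 118 110 100  92 102 125 130
 129 124  72  41  43  40  47]
245 [140 140 141 141 139 138 138 137 137 134 125 114 103  92  98 126 143 143
 141 138 128 115  81  44  30]
250 [146 147 147 148 146 145 147 148 147 136 118 106  97  94 115 150 149 147
 147 143 125 134 128 100  45]
255 [147 147 148 148 146 149 150 147 143 126 111 100  92  98 131 146 130 126
 121 128 129 135 129 101  42]
260 [ 88  85  84  83  83  83  84  84  99 117 108  97  90  79  97 130 149 150
 149 152 146 139 104  86  85]
265 [ 49  51  52  44  44  37  36  63 104 115 102  92  83  73  81  83  82  82
  97 142 168 172 176 173 169]
0.2 [[328.6, 264.2], [329.0, 258.6], [329.8, 249.2], [330.5, 239.8]]
0.225 [[329.6, 264.2], [330.1, 258.6], [331.1, 249.2], [332.0, 239.8]]
0.255 [[330.7, 264.2], [331.4, 258.6], [332.6, 249.2], [333.9, 239.8]]
[337.86842105 209.30701754] [  6  14  16  16 114]
[334.82986111 221.92361111] [ 13  16  16  25 288]
knob [0.0466 0.0497] 0.1949374820764368
```

Knob is at local (46.6, 49.7) mm: fully home in the yellow slot, with the hand clear. I hand in.

```bash
python3 -c "
from station import ctrl
print(ctrl.sign_off())"
```

```text
the job is handed in; nothing more can be done
None
```

The lever is out of reverse and fully home in the yellow-marked slot (left lane, far side), standing there with the arm clear; the highest contact force I read was about 13 N, and the job is handed in at about 14 s.

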